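Hold a spring clip open over a squared-up recipe card

ROBOT

A 7-joint arm with a two-finger parallel gripper is mounted at the origin on the work surface. World frame = base frame: x ahead of the robot, y to its left, z up, the work surface at z = 0. Lengths are in m, angles in rad, forces in N, time in s.
With the tool pointing down it reaches from about 0.4 to 0.85 m from the base axis. Payload 4.5 kg.
Tool frame: the origin (TCP) lies midway between the tips of the shut fingers; the grasp point (between the pads) lies r.grip_point_offset behind it (r.grip_point_offset is the distance from the TCP to the grasp point, in m); z points along the fingers, y is the line along which they close (so a half turn about z gives the same grasp; the last joint's range is limited). The gripper opens to 88 mm and grips with 3 to 60 N. Pads are 18 mm wide; open, the fingers measure 123 mm over their backs; the gripper's body (75 mm by 187 mm) begins 45 mm behind the grasp point.
Start: joints at [1.162, 0.689, -0.195, 1.565, 0.157, 0.902, -0.215], TCP at [0.268, -0.565, 0.239] pointing down, gripper open.
Joint ranges: [-3.01, 3.01], [-0.46, 2.08], [-1.47, 1.51], [0.13, 2.56], [-1, 4.14], [0.04, 2.09], [-2.66, 2.66]. Speed limits (rad/s): [2.57, 2.57, 3.14, 3.14, 3.14, 3.14, 3.14].

INTERFACE

Orientations are given as a unit quaternion [x, y, z, w].
In Python, from plant import r gives the robot as it stands.
- The arm moves only by the shell command python3 -m jog 'ROWS' [FORCE]. ROWS is JSON, a list of rows, each an object of numbers: "wx", "wy", "wz": the turn, a rotation vector about the world's x, y, z as a fraction of full scale; "dx", "dy", "dz": the shift along the world's x, y, z as a fraction of full scale; "hand": the closure, from 0 (fully open) to 1 (shut). In form: [{"wx": .., "wy": .., "wz": .., "dx": .., "dy": .., "dz": .., "hand": ..}, ...]. A call has 1 to 5 rows; each row shifts and turns the commanded pose from where the row before left it; what a row does not reach is not made up. Full scale, the value 1, is 0.25 m for a shift and 2 rad for a turn. A row lasts 1/12 s, in which the tool goes at most 41.7 mm and 7.16 degrees, less where a joint would pass 70% of its speed; a pose out of reach is approached as far as the arm can. A call with a number of a shift or a turn outside -1 to 1 is refused whole. A call with a gripper value outside its range is refused whole. The fingers move at their own pace and stop on an object; FORCE is the grip in N (left out, the last holds). Time passes only in rows, so rows that do not move let the fingers close. It gives the time, the measured TCP pose, the force, the opening and the grip force at its end, in the units of the state.
- r.get_state(): the state, without advancing time (a new reading comes with each control period).
- r.snapshot(name): name is "side" or "top"; returns the picture (384x512x3 uint8, red, green, blue); there is no depth.
- r.camera_info(name): a dict with "mtx" (3x3 intrinsics, pixels), "R" (3x3) and "t" (3): a world point X has camera coordinates R X + t. Camera axes: x right, y down, z forward; pixel columns grow to the right and rows downward; lengths in m; the calibration is good to about 2 mm. A picture is of the moment at which its call begins. camera_info takes no time and is no camera call.
- r.finish_job(): hands the job in; it is judged then, once.
Trained networks look in the newest picture that a camera, given by its name, has taken for a name from the list of things; names that differ only in an ending like _2 or _b are one class to them, and where a whole thing is asked for, a point or a joint stands for the part that bears it (a point fixed in the world has none). Each returns a list of dicts, best first, with "p" (0 to 1); they miss things now and then, are a little off and sometimes report something else, mostly with a low value. They report only what shows in the picture. A call takes as long as a camera call. They do not tell look-alikes from the thing itself.
- r.search_frame(camera, query): "bbox" ([left, top, right, bottom] in pixels, round what is visible of it).
- r.masks_of(camera, query): "region" (384x512 bool, what is visible of it) and "bbox" ([left, top, right, bottom] in pixels, round what is visible of it).
The state is a dict: "clock": time; "q": joint angles; "qd": joint speeds; "joint_torque": joint torques, N m; "tool_pos": TCP position; "eef_rot": TCP orientation; "contact_force": force on the tool from outside, world axes, zero at the start; "moment": the same for the moment, N m; "opening": opening from 0.0 (shut) to 1.0 (fully open); "finger_force": force on a finger pad.
Only numpy, scipy, OpenCV 4.12 (cv2) and the standard library are available. Lean on these libraries where they do the work, as an engineer would, in place of code of your own. Each camera call takes 0.05 s, during which the arm holds its last target. There are 200 camera calls.

TASK

The recipe card has slipped along the ledge of its easel: push it back sideways until its edge is fully home against the ledge's end stop, standing squarely on the ledge. Then squeeze the handles of the large wooden spring clip to take it off the rim of the condiment caddy, and lower it with its jaws gaping over the middle of the card's top edge, one jaw in front of the card and the other behind the backboard, a centimetre or more down but touching neither and never letting it bite the card. Finish while still holding it squeezed open there, so that I can slip the shopping list in under it, and leave everything else on the table alone.

Things in the scene. Friction and masses are not known exactly. Their poses are not given: they have to be found in the camera images.
- card: Loose recipe card on hardboard: 180 mm wide (its y), 127 tall (z), 5 thick (x), 0.1 to 0.2 kg, printed face to +x. Origin: middle of its lower edge, mid thickness. It stands on the easel's ledge and leans back 0.22 rad (top towards the easel's -x) on the backboard, at the start 25 to 55 mm off the end stop. Its sides overhang the backboard, with free air behind.
- card_edge (a point): Middle of the thickness of the card's free side edge (+y, away from the end stop), 45 mm above its lower edge: a good place to push it towards the easel's -y with closed fingertips reaching down beside it. The stop is reached when the push stiffens.
- stand: Wooden recipe easel, fixed, origin on the table, z up; reader's side +x, back (prop, feet to x -103 mm) towards the robot. Backboard 130 mm wide (y -65 to 65), 8 thick, behind the card: card and board are 13 mm thick together, in the card's frame x from +2.5 to -10.5 mm. Ledge y -100 to 150 mm, with a 7 mm high lip 9 mm before the board. Card home: its origin at stand y = 0.
- end_stop (a point): On the face (at stand y -90 mm) of the end stop, where it meets the ledge top: a block 10 mm thick, 45 mm high, at the -y end of the ledge. The card's -y side edge must touch it.
- board_top (a point): Middle of the backboard's top edge, 4 mm below the card's top edge.
- caddy: Condiment caddy, fixed: open dark wooden box 120 (x) x 180 (y) x 90 mm high, walls 7 mm, origin under its centre, three spice jars inside along its -x side, up to 84 mm high. The clip sits astride the +x wall (wall middle at x = 56.5 mm).
- clip: Large loose wooden spring clip (giant peg), 22 mm wide (y), 0.07 kg, clamped on the caddy rim, handles up, jaws down. This is its -x lever; origin on the pivot (hinge axis y), 6 mm above the rim at the start. Handles reach 60 mm above the pivot; squeeze them at the round knuckles 46 mm above it: 51 mm across (x) at clip_open 0, 26 fully squeezed. Jaws reach 50 mm below the pivot.
- clip_open (a joint): Opening angle q of the clip, rad: -0.13 shut, 0 at the start on the 7 mm wall, 0.52 fully squeezed (stop), tips then 31 mm apart, jaw roots 15. A spring always shuts it: 8 N at the knuckles at 0, 13 N at 0.52. Each lever turns q/2 from the clip's middle plane; clip is turned +q/2 about its y from it (handle to +x, jaw to -x), z up in that plane at q = 0.
- clip_tip_a (a point): Inside face of the tip of the jaw on the clip's -x lever, 48 mm below the pivot, middle of its width.
- clip_tip_b (a point): Inside face of the tip of the jaw on the clip's +x lever, 48 mm below the pivot, middle of its width.
- jar: Bystander: blue jar with a wooden lid, 86 mm across, 95 mm high; origin under its centre.
- mill: Bystander: dark wooden pepper mill, 54 mm across, 150 mm high; origin under its centre.
- salt: Bystander: glass salt shaker with steel top, 46 mm across, 75 mm high; origin under its centre.
- mug: Bystander: white mug, 82 mm across, 92 mm high; origin under its centre.
- timer: Bystander: round kitchen timer, 68 mm across, 56 mm high; origin under its centre.
- spoon: Bystander: wooden spoon lying on the table, 260 mm long.
- bulldog: Bystander: small dark steel binder clip lying on the table, 32 mm wide. Not the clip to use.
Mind the look-alikes: they are no part of the job. What is shaped like the card but pink is not meant. Leave any black look-alike of the clip alone.

How it is judged:
By the outcome, as a careful person would: the job done as asked, in the order asked, and still so for the second after the job is handed in, while the arm keeps its last pose, push and grip.
It also fails if it takes over 56 s, if anything falls off the work surface, if the arm or the gripper's body presses on something with over 40 N, if the wrist force passes 120 N, or if a joint passes its speed limit or range.

## Working session

There is one attempt and no reset: what is moved stays moved. The work goes in short steps, Python scripts to look and compute and a shell command to move; the robot and the scene stay as the last step left them, time stands still between calls to the robot, and variables do not carry over. Pictures are saved under pics/ and viewed, at most 10 in all, crops included, and the job is handed in when it is done.

```bash
mkdir -p pics; ls; python3 - <<'E'
from plant import r
import cv2,numpy as np
s=r.get_state(); print({k:np.round(v,3) for k,v in s.items()}); print(r.grip_point_offset)
a=r.snapshot("side");b=r.snapshot("top")
for n in("side","top"):
    c=r.camera_info(n);C=-np.array(c["R"]).T@c["t"];print(n,np.round(C,3),np.round(c["R"],3).tolist(),np.round(c["mtx"],1).tolist())
cv2.imwrite("pics/a.png",cv2.resize(a[:,:,::-1],(800,600),interpolation=cv2.INTER_CUBIC))
cv2.imwrite("pics/b.png",cv2.resize(b[:,:,::-1],(800,600),interpolation=cv2.INTER_CUBIC))
for n in("side","top"):
    for q in("card","stand","caddy","clip","card_edge","end_stop","board_top","clip_tip_a"):
        print(n,q,[(round(d["p"],2),np.round(d["bbox"]).tolist()) for d in r.search_frame(n,q)][:4])
E
```

```text
pics
{'clock': np.float64(0.0), 'q': array([ 1.162,  0.69 , -0.194,  1.566,  0.157,  0.903, -0.215]), 'qd': array([ 0.   , -0.001, -0.   , -0.001,  0.   , -0.001,  0.   ]), 'joint_torque': array([-1.0000e-03, -5.2756e+01, -1.2670e+00, -1.5343e+01, -5.3000e-02,
        7.0000e-03,  0.0000e+00]), 'tool_pos': array([ 0.267, -0.564,  0.238]), 'eef_rot': array([ 0.976,  0.22 , -0.   , -0.001]), 'contact_force': array([0.789, 0.641, 0.172]), 'moment': array([ 0.007, -0.002, -0.055]), 'finger_force': np.float64(0.0), 'opening': np.float64(1.001)}
0.0187
side [0.277 0.644 0.885] [[-0.91, -0.415, -0.006], [-0.304, 0.674, -0.674], [0.283, -0.611, -0.739]] [[394.4, 0.0, 253.3], [0.0, 394.4, 193.7], [0.0, 0.0, 1.0]]
top [0.503 0.023 1.212] [[0.03, -1.0, 0.011], [-0.998, -0.03, -0.062], [0.062, -0.009, -0.998]] [[446.7, 0.0, 255.1], [0.0, 446.7, 188.4], [0.0, 0.0, 1.0]]
side card [(0.92, [188.0, 188.0, 240.0, 253.0]), (0.71, [220.0, 324.0, 244.0, 371.0])]
side stand [(0.94, [180.0, 189.0, 268.0, 269.0])]
side caddy [(0.78, [297.0, 127.0, 364.0, 192.0]), (0.72, [314.0, 117.0, 317.0, 138.0]), (0.69
[... 455 characters left out ...]
[379.0, 146.0, 399.0, 179.0]), (0.65, [382.0, 154.0, 400.0, 180.0]), (0.44, [313.0, 118.0, 317.0, 139.0])]
top card [(0.68, [177.0, 154.0, 252.0, 173.0]), (0.61, [193.0, 66.0, 243.0, 134.0])]
top stand [(0.79, [179.0, 146.0, 269.0, 216.0])]
top caddy [(0.73, [149.0, 246.0, 189.0, 293.0]), (0.64, [325.0, 207.0, 417.0, 279.0])]
top clip [(0.89, [370.0, 302.0, 394.0, 323.0]), (0.73, [374.0, 216.0, 402.0, 237.0])]
top card_edge [(0.56, [188.0, 65.0, 242.0, 133.0])]
top end_stop [(0.77, [173.0, 145.0, 269.0, 213.0])]
top board_top [(0.74, [177.0, 146.0, 268.0, 216.0])]
top clip_tip_a [(0.67, [378.0, 309.0, 390.0, 326.0]), (0.61, [385.0, 214.0, 401.0, 226.0]), (0.52, [372.0, 301.0, 394.0, 327.0])]
```

View pics/a.png

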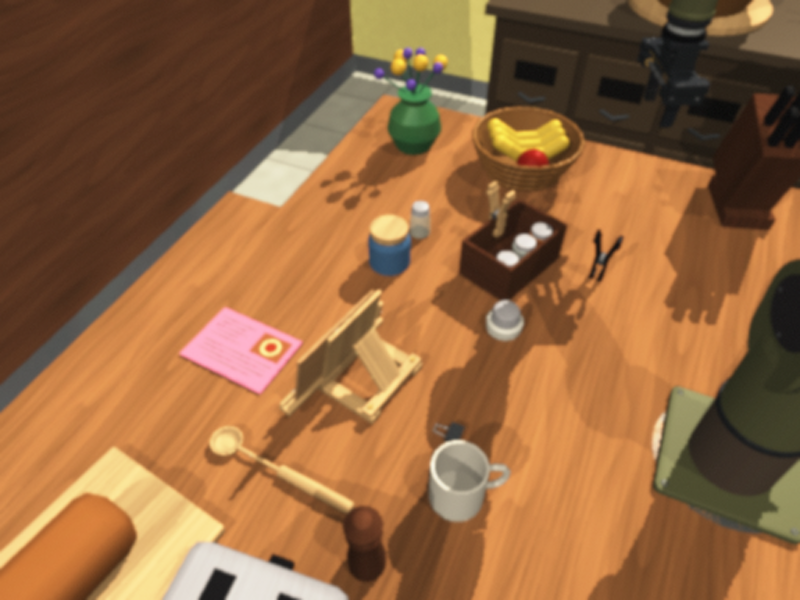

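View pics/b.png

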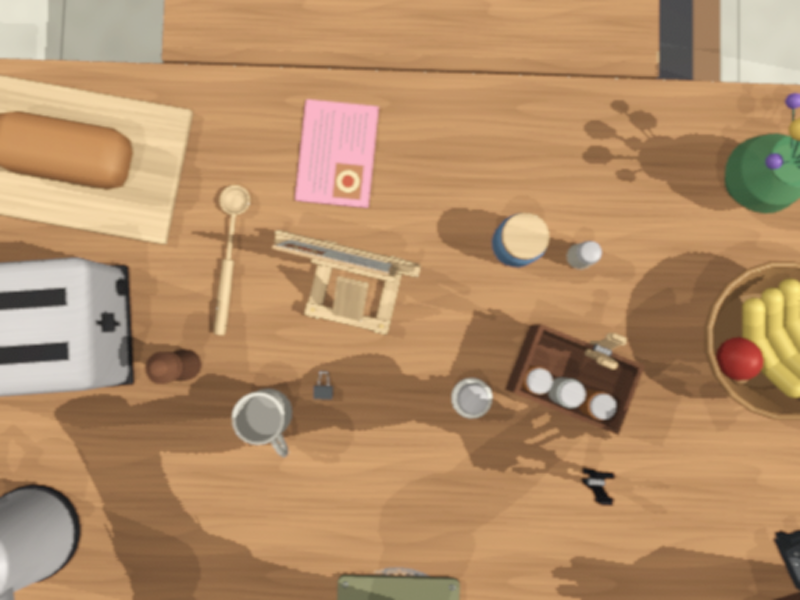

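The first two pictures show the following:
- **Clip (800x600 top view):** the candidates are the wooden one on the caddy at (605,352), the black look-alike at (598,485) and the small bulldog at (323,387). I choose the wooden one.
- **Card:** the candidates are the grey-faced one on the easel at (335,252) and the pink sheet at (338,153). I choose the one on the easel.

Next I make close crops.

```bash
cat > h.py <<'E'
import cv2,numpy as np
from plant import r
def crop(n,x0,y0,w,h,k,img=None):
    a=r.snapshot(n) if img is None else img
    o=cv2.resize(np.ascontiguousarray(a[y0:y0+h,x0:x0+w,::-1]),None,fx=k,fy=k,interpolation=cv2.INTER_CUBIC)
    for i in range(0,w,10): cv2.line(o,(i*k,0),(i*k,6 if (x0+i)%50 else 14),(0,255,0),1); 
    for i in range(0,w,20): cv2.putText(o,str(x0+i),(i*k,24),0,.35,(0,255,0),1)
    for i in range(0,h,10): cv2.line(o,(0,i*k),(6,i*k),(0,255,0),1); cv2.putText(o,str(y0+i),(8,i*k+4),0,.35,(0,255,0),1)
    return o
def proj(n,X):
    c=r.camera_info(n);p=(np.atleast_2d(X)@np.array(c["R"]).T+c["t"])@np.array(c["mtx"]).T
    return p[:,:2]/p[:,2:]
def atz(n,uv,z):
    c=r.camera_info(n);R=np.array(c["R"]);C=-R.T@c["t"];d=R.T@np.linalg.inv(c["mtx"])@[uv[0],uv[1],1]
    return C+d*(z-C[2])/d[2]
E
python3 - <<'E'
from h import *
t=r.snapshot("top");s=r.snapshot("side")
a=crop("top",170,140,100,75,5,t);b=crop("side",170,180,100,95,5,s)
def stack(a,b):
    h=max(a.shape[0],b.shape[0]);p=lambda o:np.pad(o,((0,h-o.shape[0]),(0,0),(0,0)));return np.hstack([p(a),p(b)])
a=crop("top",170,140,100,80,4,t);b=crop("side",175,180,100,95,4,s)
c=crop("top",320,200,100,85,4,t);d=crop("side",290,110,80,85,4,s)
o=np.vstack([stack(a,b)[:, :800]]);
cv2.imwrite("pics/c.png",cv2.resize(o,None,fx=1,fy=1))
cv2.imwrite("pics/d.png",stack(c,d))
print(o.shape)
E
```

```text
(380, 800, 3)
```

View pics/c.png

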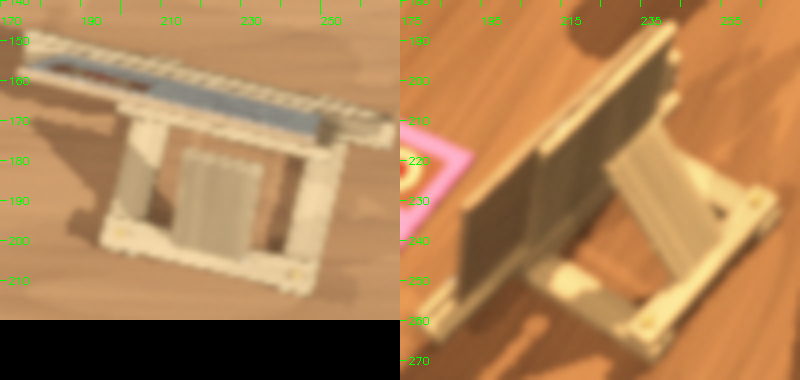

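View pics/d.png

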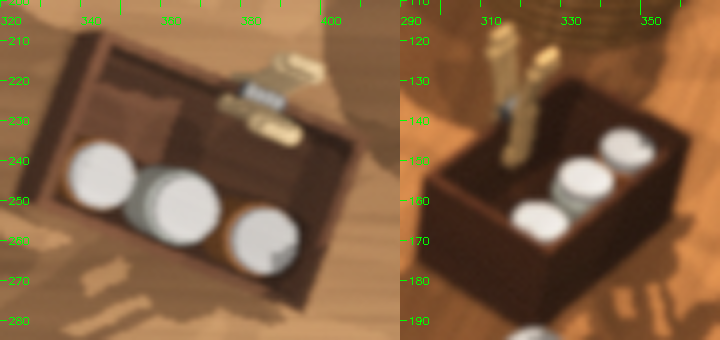

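Crops: in the top view the card's top edge runs (176,158)-(248,174.5) and the board's from (199,166). In the side view the card's +y corner runs (190,254)-(190,232), and the clip's handle tips are at (316,118) and (327,122). The wooden clip is the one on the caddy's far (+x) wall, as described. Next I fit the poses.

```bash
cat > fit.py <<'E'
from h import *
from scipy.optimize import least_squares as LS
from scipy.spatial.transform import Rotation as Ro
def solve(fn,obs,p0):
    f=lambda p:np.concatenate([(proj(n,fn(p,k))[0]-uv) for n,k,uv in obs])
    s=LS(f,p0,loss="soft_l1");e=f(s.x).reshape(-1,2)
    print(np.round(s.x,4));
    for (n,k,uv),q in zip(obs,e): print("  ",n,k,np.round(q,1))
    return s.x
def caddy(p,k):
    return Ro.from_euler("z",p[2]).apply(np.array([k[0],k[1],.09]))+[p[0],p[1],0]
A,B=.06,.09
cad=lambda:solve(caddy,[("top",(A,B),(340.5,207.5)),("top",(A,-B),(408.5,237)),("top",(-A,-B),(394.5,277)),("top",(-A,B),(329.5,250.5)),
 ("side",(A,-B),(333,129)),("side",(-A,-B),(362.5,143)),("side",(-A,B),(326,172)),("side",(A,B),(297.5,153))],[.45,-.25,-.42])
# p: x,y,z(card origin when home),yaw,s ; keys: (sflag,x,y,z) in card frame
def card(p,k):
    m=Ro.from_euler("ZY",[p[3],-.22])
    v=m.apply(k[1:])+Ro.from_euler("z",p[3]).apply([0,p[4]*k[0],0])
    return v+p[:3]
def st():return solve(card,[("side",(1,-.0025,.09,0),(190,254.5)),("side",(1,-.0025,.09,.127),(190,232)),
 ("side",(1,-.0,-.09,.127),(242,186)),
 ("top",(1,-.0025,.09,.127),(176.3,158.5)),("top",(1,-.0025,-.09,.127),(248.5,174.7)),
 ("side",(0,-.0065,.065,.123),(209.5,216)),("top",(0,-.0105,.065,.123),(199,166))],[.55,.1,.03,-.215,.03])
if __name__=="__main__":
    c=cad();p=st()
    w=atz("top",(384,223),.096);print("clip pivot top ray",w, Ro.from_euler("z",-c[2]).apply(w-[c[0],c[1],0]))
    R=Ro.from_euler("z",c[2])
    for y in(-.03,-.04,-.05,-.06): 
        for X in([.0565+.022,y,.156],[.0565-.022,y,.156],[.0565,y,.096]):
            W=R.apply(X)+[c[0],c[1],0];print(y,np.round(W,3),np.round(proj("top",W),1),np.round(proj("side",W),1))
    for q in [("top","card"),("side","card"),("top","clip"),("side","clip"),("top","caddy")]:
        r.snapshot(q[0]);print(q,[(round(d["p"],2),np.round(d["bbox"],1).tolist()) for d in r.masks_of(*q)][:3])
E
python3 fit.py
```

```text
[ 0.4462 -0.2771 -0.3589]
   top (0.06, 0.09) [ 4.4 -0.9]
   top (0.06, -0.09) [ 2.9 -3.2]
   top (-0.06, -0.09) [-0.3  1.6]
   top (-0.06, 0.09) [-2.2  0.6]
   side (0.06, -0.09) [-0.9 -2.1]
   side (-0.06, -0.09) [0.9 1. ]
   side (-0.06, 0.09) [1.1 1.3]
   side (0.06, 0.09) [-2.2  0.5]
[ 0.6397  0.0769  0.0308 -0.2289  0.0342]
   side (1, -0.0025, 0.09, 0) [-0.6  0.5]
   side (1, -0.0025, 0.09, 0.127) [ 1.4 -0.9]
   side (1, -0.0, -0.09, 0.127) [-2.4 -0.4]
   top (1, -0.0025, 0.09, 0.127) [-0.5 -1.6]
   top (1, -0.0025, -0.09, 0.127) [0.4 1.5]
   side (0, -0.0065, 0.065, 0.123) [0.2 1.2]
   top (0, -0.0105, 0.065, 0.123) [0.3 0.3]
clip pivot top ray [ 0.49592933 -0.31132689  0.096     ] [ 0.05854477 -0.01459012  0.096     ]
-0.03 [ 0.509 -0.333  0.156] [[400.7 218. ]] [[318.2 115.6]]
-0.03 [ 0.468 -0.317  0.156] [[394.  235.3]] [[329.8 121.9]]
-0.03 [ 0.489 -0.325  0.096] [[389.4 226.1]] [[321.5 134.3]]
-0.04 [ 0.506 -0.342  0.156] [[404.6 219.6]] [[320.3 114.2]]
-0.04 [ 0.464 -0.327  0.156] [[397.9 236.9]] [[331.8 120.5]]
-0.04 [ 0.485 -0.334  0.096] [[393.2 227.6]] [[323.5 132.9]]
-0.05 [ 0.502 -0.351  0.156] [[408.5 221.2]] [[322.3 112.8]]
-0.05 [ 0.461 -0.336  0.156] [[401.9 238.5]] [[333.9 119. ]]
-0.05 [ 0.482 -0.344  0.096] [[396.9 229.1]] [[325.5 131.5]]
-0.06 [ 0.499 -0.361  0.156] [[412.5 222.8]] [[324.4 111.5]]
-0.06 [ 0.457 -0.345  0.156] [[405.8 240.1]] [[335.9 117.6]]
-0.06 [ 0.478 -0.353  0.096] [[400.6 230.7]] [[327.4 130.1]]
('top', 'card') [(0.66, [190.5, 62.5, 244.6, 133.0]), (0.62, [174.8, 152.4, 254.1, 176.7])]
('side', 'card') [(0.74, [116.4, 197.9, 192.9, 254.9]), (0.68, [234.9, 136.1, 262.1, 176.2]), (0.6, [188.2, 186.4, 237.3, 254.7])]
('top', 'clip') [(0.79, [371.3, 299.0, 394.1, 324.7]), (0.65, [375.5, 215.6, 401.1, 233.3])]
('side', 'clip') [(0.79, [376.9, 148.3, 398.1, 178.7]), (0.54, [313.7, 118.1, 330.0, 150.2])]
('top', 'caddy') [(0.94, [326.5, 209.9, 413.8, 279.1])]
```

```bash
cat > fit2.py <<'E'
from fit import *
from scipy.optimize import minimize
def hull(n,P):
    m=np.zeros((384*4,512*4),np.uint8)
    cv2.fillConvexPoly(m,cv2.convexHull(np.round(proj(n,P)*4+1.5).astype(np.int32)),1);return m>0
def pick(n,q,near):
    im=r.snapshot(n)
    L=[d for d in r.masks_of(n,q) if np.hypot((d["bbox"][0]+d["bbox"][2])/2-near[0],(d["bbox"][1]+d["bbox"][3])/2-near[1])<25]
    d=max(L,key=lambda d:d["region"].sum());m=cv2.resize(d["region"].astype(np.uint8),None,fx=4,fy=4,interpolation=cv2.INTER_NEAREST)
    return im,cv2.morphologyEx(m,cv2.MORPH_CLOSE,np.ones((41,41)))>0
ti,tm=pick("top","caddy",(370,243));si,sm=pick("side","caddy",(331,158))
bx=lambda p:Ro.from_euler("z",p[2]).apply([[a,b,z] for a in(-A,A) for b in(-B,B) for z in(0,.09)])+[p[0],p[1],0]
def cost(p):
    c=0
    for n,m in(("top",tm),("side",sm)):
        h=hull(n,bx(p));c+=1-(h&m).sum()/(h|m).sum()
    return c
s=min((minimize(cost,[.448,-.277,y],method="Nelder-Mead",options=dict(initial_simplex=np.array([[.448,-.277,y]]*4)+np.vstack([np.zeros(3),np.diag([.006,.006,.05])]))) for y in(-.36,-.44)),key=lambda s:s.fun)
print(np.round(s.x,4),s.fun)
c=s.x
p=st()
def draw(im,n,segs,x0,y0,w,h,k):
    o=crop(n,x0,y0,w,h,k,im)
    for a,b,col in segs:
        q=(proj(n,np.array([a,b]))-[x0,y0]+.5)*k
        cv2.line(o,*[tuple(int(v) for v in e) for e in q],col,1)
    return o
R=Ro.from_euler("z",c[2]);T=lambda X:R.apply(X)+[c[0],c[1],0]
S=[];Q=[(A,B),(A,-B),(-A,-B),(-A,B)]
for i in range(4):
    S.append((T([*Q[i],.09]),T([*Q[i-1],.09]),(255,255,0)))
yc=-.018
for sg in(-1,1):
    for e in(-.011,.011): S.append((T([.0565,yc+e,.096]),T([.0565+sg*.0255,yc+e,.142]),(0,255,255)))
K=[]
def box(f,x0,x1,y0,y1,z0,z1,col):
    C=[card(p,(f,x,y,z)) for x in(x0,x1) for y in(y0,y1) for z in(z0,z1)]
    for i,j in((0,1),(2,3),(4,5),(6,7),(0,2),(1,3),(4,6),(5,7),(0,4),(1,5),(2,6),(3,7)):K.append((C[i],C[j],col))
box(1,-.0025,.0025,-.09,.09,0,.127,(0,255,255));box(0,-.0105,-.0025,-.065,.065,0,.123,(255,0,255))
ys=Ro.from_euler("z",p[3]);W=lambda X:ys.apply(X)+p[:3]
for h in(0,.045):K.append((W([-.02,-.09,h]),W([.01,-.09,h]),(0,0,255)))
K.append((W([0,-.09,.045]),W([0,-.09,0]),(0,0,255)));K.append((W([0,-.1,0]),W([0,.15,0]),(0,0,255)))
a=draw(ti,"top",S,320,200,100,85,4);b=draw(si,"side",S,290,110,90,85,4)
d=draw(ti,"top",K,170,140,100,50,4);e=draw(si,"side",K,175,180,90,80,4) if 0 else draw(si,"side",K,175,180,90,65,4)
f=lambda u,v:np.hstack([np.pad(u,((0,max(0,v.shape[0]-u.shape[0])),(0,0),(0,0))),v])
cv2.imwrite("pics/e.png",np.vstack([f(a,b),f(d,draw(si,"side",K,175,182,90,64,4))]))
E
python3 fit2.py
```

```text
[ 0.4463 -0.28   -0.3543] 0.08783425391015998
[ 0.6397  0.0769  0.0308 -0.2289  0.0342]
   side (1, -0.0025, 0.09, 0) [-0.6  0.5]
   side (1, -0.0025, 0.09, 0.127) [ 1.4 -0.9]
   side (1, -0.0, -0.09, 0.127) [-2.4 -0.4]
   top (1, -0.0025, 0.09, 0.127) [-0.5 -1.6]
   top (1, -0.0025, -0.09, 0.127) [0.4 1.5]
   side (0, -0.0065, 0.065, 0.123) [0.2 1.2]
   top (0, -0.0105, 0.065, 0.123) [0.3 0.3]
```

View pics/e.png

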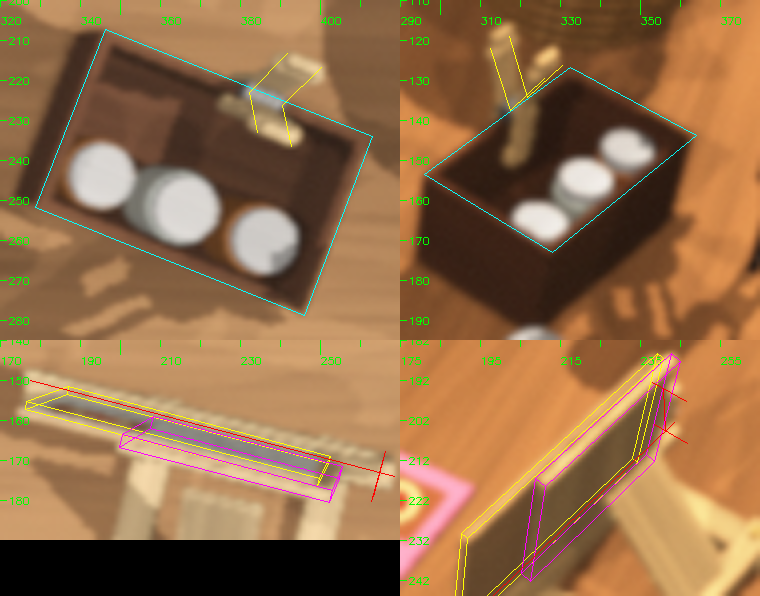

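The overlay shows the caddy and clip fitting to about 2 px: pivot in the top view at (386,224), handle tips in the side view at (316,118) and (327,123). The card's yaw is uncertain by about 2°, so I refine it with edge lines.

```bash
cat > edge.py <<'E'
from h import *
def edges(n,im,a,b,half,sign):
    """subpixel edge samples across the line a-b"""
    g=cv2.GaussianBlur(cv2.cvtColor(im,cv2.COLOR_RGB2GRAY).astype(np.float32),(0,0),.6)
    a,b=np.array(a,float),np.array(b,float);t=(b-a)/np.linalg.norm(b-a);m=np.array([-t[1],t[0]])
    o=np.arange(-half,half+.01,.25);P=[]
    for s in np.linspace(0,1,40):
        q=(a+(b-a)*s)+o[:,None]*m
        v=cv2.remap(g,q[:,0].astype(np.float32)[None],q[:,1].astype(np.float32)[None],1)[0]
        P.append(q[np.argmax(sign*np.gradient(v))])
    P=np.float32(P);l=cv2.fitLine(P,cv2.DIST_HUBER,0,.01,.01).ravel();res=np.abs((P-l[2:])@[-l[1],l[0]])
    return l,np.median(res)
if __name__=="__main__":
    im=r.snapshot("top")
    for nm,a,b,z,sg in [("ledge front",(180,149),(262,170.5),.03,1),("ledge front-",(180,149),(262,170.5),.03,-1),("rear bar low",(200,202.5),(243,212.5),.01,-1),("rear bar up",(212,201),(240,205),.01,1),
        ("cardtop low",(182,160.5),(197,164),.155,-1),("cardtop up",(182,158),(245,172.5),.155,1),("R leg right",(256,178),(247,210),.01,-1),("L leg left",(202,170),(196,195),.01,1)]:
        l,e=edges("top",im,a,b,3,sg)
        w=atz("top",l[2:]+10*l[:2],z)-atz("top",l[2:]-10*l[:2],z)
        print(nm,np.round(l,2),round(float(e),2),"world dir yaw of normal", round(float(np.arctan2(w[1],w[0])),3), round(float(np.arctan2(w[1],w[0])%np.pi-np.pi/2),3))
E
python3 edge.py
```

```text
ledge front [  0.97   0.23 224.86 158.72] 0.18 world dir yaw of normal -1.773 -0.202
ledge front- [  0.98   0.22 218.1  160.68] 0.53 world dir yaw of normal -1.758 -0.187
rear bar low [  0.97   0.23 220.12 206.43] 0.23 world dir yaw of normal -1.772 -0.201
rear bar up [1.0000e+00 6.0000e-02 2.2614e+02 2.0282e+02] 0.85 world dir yaw of normal -1.6 -0.029
cardtop low [  0.97   0.25 189.19 162.54] 0.15 world dir yaw of normal -1.795 -0.224
cardtop up [  0.97   0.24 211.91 164.76] 0.19 world dir yaw of normal -1.781 -0.211
R leg right [  0.45  -0.89 252.11 194.95] 1.37 world dir yaw of normal -0.439 1.132
L leg left [  0.23  -0.97 196.78 178.92] 0.0 world dir yaw of normal -0.197 1.374
```

```bash
cat > fit3.py <<'E'
from fit import *
Y=-.205
f=lambda p,k:card(np.r_[p[:3],Y,p[3]],k)
obs=[("side",(1,-.0025,.09,0),(190,254.5)),("side",(1,-.0025,.09,.127),(190,232)),
 ("top",(1,-.0025,.09,.127),(176.3,158.5)),("side",(0,-.0065,-.065,.123),(244,187.5)),
 ("side",(0,-.0065,.065,.123),(209.5,216)),("top",(0,-.0105,.065,.123),(199,166))]
def fn(p):
    e=[proj(n,f(p,k))[0]-uv for n,k,uv in obs]
    q=proj("top",f(p,(1,0,.06,.127)))[0]; l=np.array([.97,.243]);e.append([3*float((q-[200,163.5])@[-l[1],l[0]]),0])
    return np.ravel(e)
s=LS(fn,[.64,.077,.03,.034],loss="soft_l1");print(np.round(s.x,4));print(np.round(fn(s.x).reshape(-1,2),1).tolist())
p=s.x
for nm,k in [("card_edge now",(1,0,.09,.045)),("edge home",(0,0,.09,.045)),("top mid home",(0,-.004,0,.127))]: print(nm,np.round(f(p,k),4))
E
python3 fit3.py
```

```text
[0.6393 0.0783 0.0318 0.0333]
[[0.3, 1.0], [2.6, -0.5], [-0.9, -0.2], [-0.9, -2.0], [0.7, 1.5], [-0.2, 1.1], [-0.7, 0.0]]
card_edge now [0.6548 0.201  0.0758]
edge home [0.648  0.1684 0.0758]
top mid home [0.6084 0.0847 0.1549]
```

```bash
cat > go.py <<'E'
from h import *
from scipy.spatial.transform import Rotation as Ro
import sys
def tgt(yaw,tx=0,ty=0):
    # tool y along stand/caddy x (yaw), tool z down; then tilt ty about local y, tx about local x
    L=Ro.from_euler("z",yaw)
    base=Ro.from_matrix(np.array([[0,1,0],[1,0,0],[0,0,-1]]).T)  # cols: tool x=(0,1,0), y=(1,0,0), z=(0,0,-1)
    return L*Ro.from_euler("xy",[tx,ty])*base
def need(pos,R):
    s=r.get_state();d=np.array(pos)-s["tool_pos"];v=(R*Ro.from_quat(s["eef_rot"]).inv()).as_rotvec()
    print("t",round(float(s["clock"]),2),"pos",np.round(s["tool_pos"],4),"F",np.round(s["contact_force"],1),"open",round(float(s["opening"]),3),"ff",round(float(s["finger_force"]),1))
    print("shift frac",np.round(d/.25,4),"turn frac",np.round(v/2,4),"q",np.round(s["q"],2))
E
python3 - <<'E'
from go import *
for tx in (-.6,.6): print((tgt(-.205,tx)).as_matrix().round(2).tolist())
need([.675,.30,.25],tgt(-.205,-.6))
need([.675,.30,.25],tgt(-.205,0))
E
```

```text
[[0.17, 0.98, -0.11], [0.81, -0.2, -0.55], [-0.56, 0.0, -0.83]]
[[0.17, 0.98, 0.11], [0.81, -0.2, 0.55], [0.56, -0.0, -0.83]]
t 1.75 pos [ 0.2678 -0.5647  0.2387] F [-0.3 -0.5  0.8] open 1.001 ff 0.0
shift frac [1.6286 3.4589 0.0451] turn frac [-0.2442  0.1921  0.4471] q [ 1.16  0.69 -0.19  1.57  0.16  0.9  -0.22]
t 1.75 pos [ 0.2678 -0.5647  0.2387] F [-0.3 -0.5  0.8] open 1.001 ff 0.0
shift frac [1.6286 3.4589 0.0451] turn frac [0.     0.     0.4615] q [ 1.16  0.69 -0.19  1.57  0.16  0.9  -0.22]
```

```bash

python3 -m jog '[{"dx":0.063,"dy":0.134,"dz":0.01,"wz":0.0185,"hand":1},{"dx":0.063,"dy":0.134,"dz":0.01,"wz":0.0185,"hand":1},{"dx":0.063,"dy":0.134,"dz":0.01,"wz":0.0185,"hand":1},{"dx":0.063,"dy":0.134,"dz":0.01,"wz":0.0185,"hand":1},{"dx":0.063,"dy":0.134,"dz":0.01,"wz":0.0185,"hand":1}]'
python3 -m jog '[{"dx":0.063,"dy":0.134,"wz":0.0185,"hand":1},{"dx":0.063,"dy":0.134,"wz":0.0185,"hand":1},{"dx":0.063,"dy":0.134,"wz":0.0185,"hand":1},{"dx":0.063,"dy":0.134,"wz":0.0185,"hand":1},{"dx":0.063,"dy":0.134,"wz":0.0185,"hand":1}]'
python3 -m jog '[{"dx":0.063,"dy":0.134,"wz":0.0185,"hand":1},{"dx":0.063,"dy":0.134,"wz":0.0185,"hand":1},{"dx":0.063,"dy":0.134,"wz":0.0185,"hand":1},{"dx":0.063,"dy":0.134,"wz":0.0185,"hand":1},{"dx":0.063,"dy":0.134,"wz":0.0185,"hand":1}]'
python3 -c "
from go import *
need([.675,.30,.25],tgt(-.205,0))"
```

```text
t 1.75 pos [ 0.2678 -0.5647  0.2387] F [-0.3 -0.5  0.8] open 1.001 ff 0.0
shift frac [1.6286 3.4589 0.0451] turn frac [0.     0.     0.4615] q [ 1.16  0.69 -0.19  1.57  0.16  0.9  -0.22]invalid input
invalid input
invalid input
```

```bash

python3 -m jog '[{"wx":0,"wy":0,"wz":0.0185,"dx":0.063,"dy":0.134,"dz":0.01,"hand":1},{"wx":0,"wy":0,"wz":0.0185,"dx":0.063,"dy":0.134,"dz":0.01,"hand":1},{"wx":0,"wy":0,"wz":0.0185,"dx":0.063,"dy":0.134,"dz":0.01,"hand":1},{"wx":0,"wy":0,"wz":0.0185,"dx":0.063,"dy":0.134,"dz":0.01,"hand":1},{"wx":0,"wy":0,"wz":0.0185,"dx":0.063,"dy":0.134,"dz":0.01,"hand":1}]'
python3 -c "
from go import *
need([.675,.30,.25],tgt(-.205,0))"
```

```text
clock: 2.17
tool_pos: [0.3471, -0.3957, 0.2515]
eef_rot: [0.951, 0.309, 0.0, 0.0]
contact_force: [1.0, 0.7, -0.7]
opening: 0.647
finger_force: 0.0
t 2.17 pos [ 0.3471 -0.3957  0.2515] F [ 1.   0.7 -0.7] open 0.647 ff 0.0
shift frac [ 1.3116  2.7828 -0.0061] turn frac [1.000e-04 3.000e-04 3.683e-01] q [ 0.92  0.55 -0.24  1.85  0.18  0.77 -0.37]
```

```bash

python3 -m jog '[{"wx":0,"wy":0,"wz":0.0184,"dx":0.065,"dy":0.139,"dz":0,"hand":1},{"wx":0,"wy":0,"wz":0.0184,"dx":0.065,"dy":0.139,"dz":0,"hand":1},{"wx":0,"wy":0,"wz":0.0184,"dx":0.065,"dy":0.139,"dz":0,"hand":1},{"wx":0,"wy":0,"wz":0.0184,"dx":0.065,"dy":0.139,"dz":0,"hand":1},{"wx":0,"wy":0,"wz":0.0184,"dx":0.065,"dy":0.139,"dz":0,"hand":1}]' | head -1
python3 -m jog '[{"wx":0,"wy":0,"wz":0.0184,"dx":0.065,"dy":0.139,"dz":0,"hand":1},{"wx":0,"wy":0,"wz":0.0184,"dx":0.065,"dy":0.139,"dz":0,"hand":1},{"wx":0,"wy":0,"wz":0.0184,"dx":0.065,"dy":0.139,"dz":0,"hand":1},{"wx":0,"wy":0,"wz":0.0184,"dx":0.065,"dy":0.139,"dz":0,"hand":1},{"wx":0,"wy":0,"wz":0.0184,"dx":0.065,"dy":0.139,"dz":0,"hand":1}]'|head -2
python3 -m jog '[{"wx":0,"wy":0,"wz":0.0184,"dx":0.065,"dy":0.139,"dz":0,"hand":1},{"wx":0,"wy":0,"wz":0.0184,"dx":0.065,"dy":0.139,"dz":0,"hand":1},{"wx":0,"wy":0,"wz":0.0184,"dx":0.065,"dy":0.139,"dz":0,"hand":1},{"wx":0,"wy":0,"wz":0.0184,"dx":0.065,"dy":0.139,"dz":0,"hand":1},{"wx":0,"wy":0,"wz":0.0184,"dx":0.065,"dy":0.139,"dz":0,"hand":1}]'|head -2
python3 -m jog '[{"wx":-0.03,"wy":0.006,"wz":0.0184,"dx":0.065,"dy":0.139,"dz":0,"hand":1},{"wx":-0.03,"wy":0.006,"wz":0.0184,"dx":0.065,"dy":0.139,"dz":0,"hand":1},{"wx":-0.03,"wy":0.006,"wz":0.0184,"dx":0.065,"dy":0.139,"dz":0,"hand":1},{"wx":-0.03,"wy":0.006,"wz":0.0184,"dx":0.065,"dy":0.139,"dz":0,"hand":1},{"wx":-0.03,"wy":0.006,"wz":0.0184,"dx":0.065,"dy":0.139,"dz":0,"hand":1}]'
python3 -c "
from go import *
need([.67,.27,.20],tgt(-.205,-.6))"
```

```text
clock: 2.58
clock: 3.0
tool_pos: [0.5097, -0.0479, 0.2515]
clock: 3.42
tool_pos: [0.5909, 0.1258, 0.2514]
clock: 3.83
tool_pos: [0.672, 0.2995, 0.2521]
eef_rot: [0.766, 0.624, -0.108, 0.109]
contact_force: [2.7, -0.4, -0.1]
opening: 0.003
finger_force: 0.0
t 3.83 pos [0.672  0.2995 0.2521] F [ 2.7 -0.4 -0.1] open 0.003 ff 0.0
shift frac [-0.0081 -0.1179 -0.2082] turn frac [-0.1407  0.0449 -0.0051] q [-0.5   0.96 -0.24  0.93  0.42  1.5  -0.95]
```

```bash

python3 -m jog '[{"wx":-0.028,"wy":0.009,"wz":-0.001,"dx":-0.003,"dy":-0.03,"dz":-0.12,"hand":1},{"wx":-0.028,"wy":0.009,"wz":-0.001,"dx":-0.003,"dy":-0.03,"dz":-0.12,"hand":1},{"wx":-0.028,"wy":0.009,"wz":-0.001,"dx":-0.003,"dy":-0.03,"dz":-0.12,"hand":1},{"wx":-0.028,"wy":0.009,"wz":-0.001,"dx":-0.003,"dy":-0.03,"dz":-0.12,"hand":1},{"wx":-0.028,"wy":0.009,"wz":-0.001,"dx":-0.003,"dy":-0.03,"dz":-0.08,"hand":1}]'
python3 - <<'E'
from go import *
need([.662,.235,.07],tgt(-.205,-.6))
a=crop("side",130,140,130,120,3);b=crop("top",130,100,130,120,3)
cv2.imwrite("pics/f.png",np.hstack([a,b]))
E
```

```text
clock: 4.25
tool_pos: [0.6665, 0.2598, 0.108]
eef_rot: [0.741, 0.603, -0.231, 0.185]
contact_force: [0.5, 0.6, -0.9]
opening: 0.004
finger_force: 0.0
t 4.25 pos [0.6665 0.2598 0.108 ] F [ 0.5  0.6 -0.9] open 0.004 ff 0.0
shift frac [-0.0182 -0.099  -0.1521] turn frac [ 0.0002 -0.0023  0.0005] q [-0.57  1.22 -0.15  0.85  0.51  1.57 -0.99]
```

View pics/f.png

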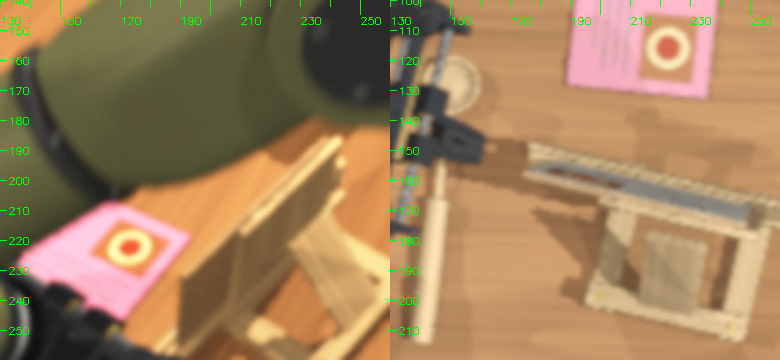

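Picture: fingertips in the top view at about (162,148), in line with the card's free edge at (177,154) and clear of the spoon at (150,128). Next I descend and approach.

```bash

python3 -m jog '[{"wx":0,"wy":0,"wz":0,"dx":-0.005,"dy":0,"dz":-0.076,"hand":1},{"wx":0,"wy":0,"wz":0,"dx":-0.005,"dy":0,"dz":-0.076,"hand":1},{"wx":0,"wy":0,"wz":0,"dx":-0.008,"dy":-0.04,"dz":0,"hand":1},{"wx":0,"wy":0,"wz":0,"dx":-0.008,"dy":-0.04,"dz":0,"hand":1},{"wx":0,"wy":0,"wz":0,"dx":-0.008,"dy":-0.04,"dz":0,"hand":1}]'
python3 -m jog '[{"wx":0,"wy":0,"wz":0,"dx":-0.004,"dy":-0.02,"dz":0,"hand":1},{"wx":0,"wy":0,"wz":0,"dx":-0.004,"dy":-0.02,"dz":0,"hand":1},{"wx":0,"wy":0,"wz":0,"dx":-0.004,"dy":-0.02,"dz":0,"hand":1},{"wx":0,"wy":0,"wz":0,"dx":-0.004,"dy":-0.02,"dz":0,"hand":1}]'
python3 - <<'E'
from go import *
need([.655,.176,.07],tgt(-.205,-.6))
a=crop("side",130,140,130,120,3);b=crop("top",130,100,130,120,3)
cv2.imwrite("pics/g.png",np.hstack([a,b]))
E
```

```text
clock: 4.77
tool_pos: [0.6596, 0.2303, 0.074]
eef_rot: [0.742, 0.603, -0.227, 0.184]
contact_force: [0.4, -0.5, 0.5]
opening: 0.007
finger_force: 0.0
clock: 5.1
tool_pos: [0.6555, 0.2106, 0.0736]
eef_rot: [0.742, 0.603, -0.228, 0.184]
contact_force: [0.3, 1.7, 1.8]
opening: 0.005
finger_force: 1.1
t 5.1 pos [0.6555 0.2106 0.0736] F [0.3 1.7 1.8] open 0.005 ff 1.1
shift frac [-0.0019 -0.1386 -0.0145] turn frac [-0.0028  0.0002  0.0007] q [-0.52  1.19 -0.14  1.04  0.54  1.41 -1.03]
```

```bash

python3 -m jog '[{"wx":0,"wy":0,"wz":0,"dx":-0.004,"dy":-0.018,"dz":0,"hand":1},{"wx":0,"wy":0,"wz":0,"dx":-0.004,"dy":-0.018,"dz":0,"hand":1},{"wx":0,"wy":0,"wz":0,"dx":-0.004,"dy":-0.018,"dz":0,"hand":1},{"wx":0,"wy":0,"wz":0,"dx":-0.004,"dy":-0.018,"dz":0,"hand":1},{"wx":0,"wy":0,"wz":0,"dx":-0.004,"dy":-0.018,"dz":0,"hand":1}]'|egrep 'pos|force'
python3 -m jog '[{"wx":0,"wy":0,"wz":0,"dx":-0.001,"dy":-0.006,"dz":0,"hand":1},{"wx":0,"wy":0,"wz":0,"dx":-0.001,"dy":-0.006,"dz":0,"hand":1}]'|egrep 'pos|force'
python3 -m jog '[{"wx":0,"wy":0,"wz":0,"dx":-0.001,"dy":-0.006,"dz":0,"hand":1},{"wx":0,"wy":0,"wz":0,"dx":-0.001,"dy":-0.006,"dz":0,"hand":1}]'|egrep 'pos|force'
```

```text
tool_pos: [0.6504, 0.1875, 0.0733]
contact_force: [1.4, 2.0, 0.9]
finger_force: 1.2
tool_pos: [0.6498, 0.1843, 0.0733]
contact_force: [0.4, 2.6, 1.6]
finger_force: 1.3
tool_pos: [0.6494, 0.1821, 0.0732]
contact_force: [1.4, 2.3, 1.6]
finger_force: 1.3
```

```bash

for i in 1; do :; done
python3 -m jog '[{"wx":0,"wy":0,"wz":0,"dx":-0.001,"dy":-0.006,"dz":0,"hand":1},{"wx":0,"wy":0,"wz":0,"dx":-0.001,"dy":-0.006,"dz":0,"hand":1}]'|egrep 'pos|force'
python3 -m jog '[{"wx":0,"wy":0,"wz":0,"dx":-0.001,"dy":-0.006,"dz":0,"hand":1},{"wx":0,"wy":0,"wz":0,"dx":-0.001,"dy":-0.006,"dz":0,"hand":1}]'|egrep 'pos|force'
```

```text
tool_pos: [0.6488, 0.1789, 0.0732]
contact_force: [0.6, 2.2, 1.4]
finger_force: 1.2
tool_pos: [0.6483, 0.1762, 0.0731]
contact_force: [0.8, 5.5, 2.4]
finger_force: 3.0
```

```bash

python3 -m jog '[{"wx":0,"wy":0,"wz":0,"dx":-0.001,"dy":-0.006,"dz":0,"hand":1}]'|egrep 'pos|force'
```

```text
tool_pos: [0.6482, 0.1761, 0.0732]
contact_force: [0.6, 7.4, 2.6]
finger_force: 3.8
```

```bash

python3 -m jog '[{"wx":0,"wy":0,"wz":0,"dx":-0.001,"dy":-0.006,"dz":0,"hand":1},{"wx":0,"wy":0,"wz":0,"dx":0,"dy":0,"dz":0,"hand":1}]'|egrep 'pos|force'
python3 -m jog '[{"wx":0,"wy":0,"wz":0,"dx":0.006,"dy":0.03,"dz":0,"hand":1},{"wx":0,"wy":0,"wz":0,"dx":0.012,"dy":0.06,"dz":0,"hand":1},{"wx":0,"wy":0,"wz":0,"dx":0.02,"dy":0.1,"dz":0,"hand":1},{"wx":0,"wy":0,"wz":0,"dx":0.015,"dy":0.08,"dz":0.06,"hand":1},{"wx":0,"wy":0,"wz":0,"dx":0.0,"dy":0,"dz":0.15,"hand":1}]'|egrep 'pos|force'
python3 -m jog '[{"wx":0.028,"wy":-0.006,"wz":0,"dx":-0.02,"dy":0,"dz":0.15,"hand":1},{"wx":0.055,"wy":-0.012,"wz":0,"dx":-0.03,"dy":-0.02,"dz":0.15,"hand":1},{"wx":0.055,"wy":-0.012,"wz":-0.01,"dx":-0.05,"dy":-0.1,"dz":0.1,"hand":0.2},{"wx":0.055,"wy":-0.012,"wz":-0.01,"dx":-0.05,"dy":-0.12,"dz":0.02,"hand":0},{"wx":0.055,"wy":-0.012,"wz":-0.01,"dx":-0.05,"dy":-0.14,"dz":0,"hand":0}]'|egrep 'pos|force|clock'
python3 -c "
from go import *
need([.495,-.314,.26],tgt(-.355))"
```

```text
tool_pos: [0.6482, 0.1761, 0.0733]
contact_force: [1.3, 7.9, 2.0]
finger_force: 3.8
tool_pos: [0.6565, 0.2432, 0.1189]
contact_force: [-1.2, 0.7, -0.9]
finger_force: 0.0
clock: 7.37
tool_pos: [0.6117, 0.146, 0.2341]
contact_force: [1.0, -1.7, -0.7]
finger_force: 0.0
t 7.37 pos [0.6117 0.146  0.2341] F [ 1.  -1.7 -0.7] open 0.206 ff 0.0
shift frac [-0.4669 -1.84    0.1037] turn frac [ 0.0388 -0.0131 -0.0451] q [-0.16  0.73 -0.35  1.51  0.34  1.01 -0.89]
```

```bash

python3 -m jog '[{"wx":0.013,"wy":-0.0044,"wz":-0.009,"dx":-0.033,"dy":-0.141,"dz":0.008,"hand":0},{"wx":0.013,"wy":-0.0044,"wz":-0.009,"dx":-0.033,"dy":-0.141,"dz":0.008,"hand":0},{"wx":0.013,"wy":-0.0044,"wz":-0.009,"dx":-0.033,"dy":-0.141,"dz":0.008,"hand":0},{"wx":0,"wy":0,"wz":-0.009,"dx":-0.033,"dy":-0.141,"dz":0.008,"hand":0},{"wx":0,"wy":0,"wz":-0.009,"dx":-0.033,"dy":-0.141,"dz":0.008,"hand":0}]'|egrep 'pos|clock'
python3 -m jog '[{"wx":0,"wy":0,"wz":0,"dx":-0.033,"dy":-0.141,"dz":0.008,"hand":0},{"wx":0,"wy":0,"wz":0,"dx":-0.033,"dy":-0.141,"dz":0.008,"hand":0},{"wx":0,"wy":0,"wz":0,"dx":-0.033,"dy":-0.141,"dz":0.008,"hand":0},{"wx":0,"wy":0,"wz":0,"dx":-0.033,"dy":-0.141,"dz":0.008,"hand":0},{"wx":0,"wy":0,"wz":0,"dx":-0.033,"dy":-0.141,"dz":0.008,"hand":0}]'|egrep 'pos|clock'
python3 -m jog '[{"wx":0,"wy":0,"wz":0,"dx":-0.033,"dy":-0.141,"dz":0,"hand":0},{"wx":0,"wy":0,"wz":0,"dx":-0.033,"dy":-0.141,"dz":0,"hand":0},{"wx":0,"wy":0,"wz":0,"dx":-0.033,"dy":-0.141,"dz":0,"hand":0},{"wx":0,"wy":0,"wz":0,"dx":0,"dy":0,"dz":0,"hand":0}]'|egrep 'pos|clock'
python3 - <<'E'
from go import *
need([.495,-.314,.26],tgt(-.355))
s=r.snapshot("side");t=r.snapshot("top")
a=crop("side",170,175,100,90,4,s);b=crop("top",165,135,110,85,4,t);c=crop("side",270,70,100,90,4,s)
p=lambda o,h:np.pad(o,((0,h-o.shape[0]),(0,0),(0,0)))
cv2.imwrite("pics/g.png",np.hstack([a,c])); cv2.imwrite("pics/h.png",b)
from edge import edges
E
python3 -c "
import cv2,numpy as np
a=cv2.imread('pics/g.png');b=cv2.imread('pics/h.png')
b=b[:240];b=np.pad(b,((0,0),(0,800-b.shape[1]),(0,0)));cv2.imwrite('pics/i.png',np.vstack([a,b]))"
```

```text
clock: 7.78
tool_pos: [0.5679, -0.0348, 0.2404]
clock: 8.2
tool_pos: [0.5266, -0.2099, 0.2503]
clock: 8.53
tool_pos: [0.4983, -0.3238, 0.2495]
t 8.53 pos [ 0.4983 -0.3238  0.2495] F [ 0.2 -0.2 -0.9] open 0.997 ff 0.0
shift frac [-0.013   0.0394  0.0421] turn frac [ 0.0057 -0.0065  0.0071] q [ 0.72  0.66 -0.4   1.64  0.32  0.92 -0.17]
```

View pics/i.png

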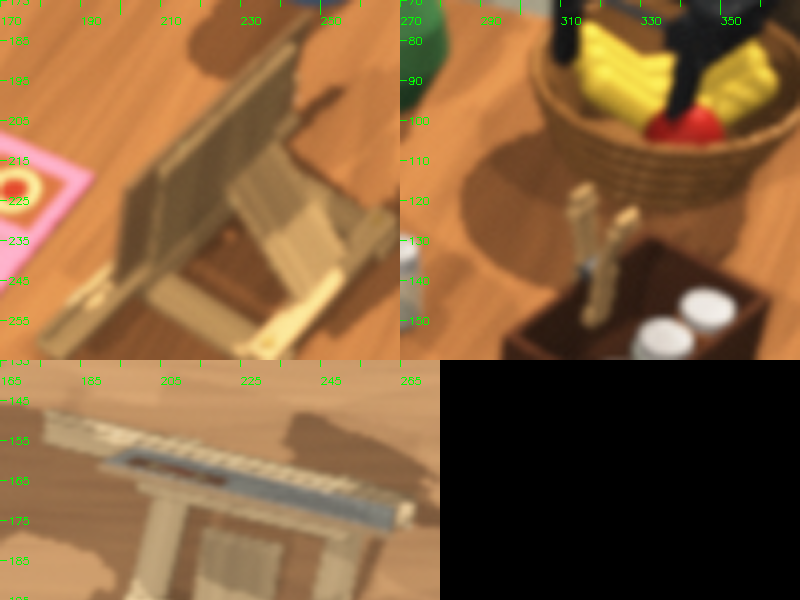

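Picture: the card now reaches the end stop (top view, right end at about (263,175)) and stands level. The clip's handle tips are at side (316,117) and (327,123), and the open fingertips sit above them. Next I check the clip's position against the known tool projection.

```bash
python3 - <<'E'
from go import *
s=r.get_state();R=Ro.from_quat(s["eef_rot"]);y=R.as_matrix()[:,1]
for k in(-.052,-.044,.044,.052): print("finger",k,proj("side",s["tool_pos"]+k*y).round(1))
C=np.array([.4463,-.28,0]);L=Ro.from_euler("z",-.355)
from scipy.optimize import least_squares as LS
# tips: caddy coords (x0±w, y, .155)
tops=lambda p:[proj("side",C+L.apply([p[0]+sg*p[2],p[1],.155]))[0] for sg in(1,-1)]
tt=lambda p:[proj("top",C+L.apply([p[0]+sg*p[2],p[1],.155]))[0] for sg in(1,-1)]
f=lambda p:np.ravel([tops(p)-np.array([[316,117.7],[327,123.7]])])
q=LS(f,[.0565,-.015,.026]).x;print("side only",q.round(4),np.round(f(q),1),(C+L.apply([q[0],q[1],.096])).round(4))
g=lambda p:np.r_[f(p),np.ravel(tt(p)-np.array([[396.5,216.5],[391.5,232.5]]))]
q=LS(g,[.0565,-.015,.026]).x;print("both",q.round(4),np.round(g(q),1),(C+L.apply([q[0],q[1],.096])).round(4))
E
```

```text
finger -0.052 [[337.5  99.9]]
finger -0.044 [[335.2  98.7]]
finger 0.044 [[310.7  86.6]]
finger 0.052 [[308.6  85.5]]
side only [ 0.0555 -0.0159  0.0209] [-0.  0.  0. -0.] [ 0.4928 -0.3142  0.096 ]
both [ 0.0569 -0.0182  0.0202] [ 0.3 -0.4 -0.1 -0.6  0.3  0.1 -0.8 -0. ] [ 0.4934 -0.3168  0.096 ]
```

```bash

python3 -m jog '[{"wx":0.0057,"wy":-0.0065,"wz":0.007,"dx":-0.019,"dy":0.033,"dz":-0.1,"hand":0},{"wx":0,"wy":0,"wz":0,"dx":0,"dy":0,"dz":-0.1,"hand":0},{"wx":0,"wy":0,"wz":0,"dx":0,"dy":0,"dz":-0.12,"hand":0},{"wx":0,"wy":0,"wz":0,"dx":0,"dy":0,"dz":-0.1,"hand":0},{"wx":0,"wy":0,"wz":0,"dx":0,"dy":0,"dz":0,"hand":0}]'
python3 -c "
from go import *
need([.4935,-.3155,.123],tgt(-.355))"
```

```text
clock: 9.05
tool_pos: [0.4959, -0.3018, 0.1413]
eef_rot: [0.816, 0.578, 0.002, -0.006]
contact_force: [-0.9, 0.4, -0.2]
opening: 0.999
finger_force: 0.0
t 9.05 pos [ 0.4959 -0.3018  0.1413] F [-0.9  0.4 -0.2] open 0.999 ff 0.0
shift frac [-0.0097 -0.055  -0.0732] turn frac [-0.0058 -0.0015 -0.0082] q [ 0.68  0.78 -0.36  1.78  0.4   0.66 -0.24]
```

```bash

python3 -m jog '[{"wx":-0.0058,"wy":-0.0015,"wz":-0.008,"dx":-0.01,"dy":-0.055,"dz":0,"hand":0},{"wx":0,"wy":0,"wz":0,"dx":0,"dy":0,"dz":-0.073,"hand":0},{"wx":0,"wy":0,"wz":0,"dx":0,"dy":0,"dz":0,"hand":0},{"wx":0,"wy":0,"wz":0,"dx":0,"dy":0,"dz":0,"hand":0}]' >/dev/null
python3 -c "
from go import *
need([.4935,-.3155,.123],tgt(-.355))"
```

```text
t 9.38 pos [ 0.4969 -0.3189  0.1287] F [0.2 0.6 0.6] open 0.999 ff 0.0
shift frac [-0.0135  0.0137 -0.0227] turn frac [0.0029 0.0049 0.0013] q [ 0.68  0.8  -0.33  1.77  0.42  0.62 -0.25]
```

```bash

python3 -m jog '[{"wx":0.0029,"wy":0.0049,"wz":0.0013,"dx":-0.0135,"dy":0.0137,"dz":-0.0227,"hand":0},{"wx":0,"wy":0,"wz":0,"dx":0,"dy":0,"dz":0,"hand":0},{"wx":0,"wy":0,"wz":0,"dx":0,"dy":0,"dz":0,"hand":0.35}]' 25 >/dev/null
python3 -c "
from go import *
need([.4935,-.3155,.123],tgt(-.355))"
python3 -m jog '[{"wx":0,"wy":0,"wz":0,"dx":0,"dy":0,"dz":0,"hand":0.5},{"wx":0,"wy":0,"wz":0,"dx":0,"dy":0,"dz":0,"hand":0.6},{"wx":0,"wy":0,"wz":0,"dx":0,"dy":0,"dz":0,"hand":0.7},{"wx":0,"wy":0,"wz":0,"dx":0,"dy":0,"dz":0,"hand":1},{"wx":0,"wy":0,"wz":0,"dx":0,"dy":0,"dz":0,"hand":1}]' 25
python3 -m jog '[{"wx":0,"wy":0,"wz":0,"dx":0,"dy":0,"dz":0,"hand":1},{"wx":0,"wy":0,"wz":0,"dx":0,"dy":0,"dz":0,"hand":1},{"wx":0,"wy":0,"wz":0,"dx":0,"dy":0,"dz":0,"hand":1}]' 25
```

```text
t 9.63 pos [ 0.4934 -0.3148  0.1224] F [ 0.5 -0.4 -0.2] open 0.951 ff 0.0
shift frac [ 0.0002 -0.0027  0.0022] turn frac [-0.0004  0.     -0.0004] q [ 0.68  0.81 -0.33  1.78  0.42  0.62 -0.25]
clock: 10.05
tool_pos: [0.4934, -0.3151, 0.1219]
eef_rot: [0.821, 0.571, 0.0, -0.0]
contact_force: [0.1, 0.1, 0.2]
opening: 0.574
finger_force: 0.6
clock: 10.3
tool_pos: [0.496, -0.3163, 0.1244]
eef_rot: [0.821, 0.571, 0.002, 0.003]
contact_force: [1.2, -0.3, 14.9]
opening: 0.343
finger_force: 12.8
```

```bash

python3 -m jog '[{"wx":0,"wy":0,"wz":0,"dx":0,"dy":0,"dz":0.012,"hand":1},{"wx":0,"wy":0,"wz":0,"dx":0,"dy":0,"dz":0.008,"hand":1},{"wx":0,"wy":0,"wz":0,"dx":0,"dy":0,"dz":0,"hand":1}]' 25
python3 -c "
from go import *
need([.4935,-.3155,.123],tgt(-.355))"
```

```text
clock: 10.55
tool_pos: [0.493, -0.315, 0.1269]
eef_rot: [0.821, 0.571, -0.0, -0.001]
contact_force: [-1.7, -0.0, -0.3]
opening: 0.275
finger_force: 24.7
t 10.55 pos [ 0.493  -0.315   0.1269] F [-1.7 -0.  -0.3] open 0.275 ff 24.7
shift frac [ 0.0021 -0.0019 -0.0158] turn frac [-0.0004 -0.0004 -0.0001] q [ 0.68  0.8  -0.34  1.78  0.41  0.63 -0.25]
```

```bash

python3 -m jog '[{"wx":0,"wy":0,"wz":0,"dx":0,"dy":0,"dz":0.03,"hand":1},{"wx":0,"wy":0,"wz":0,"dx":0,"dy":0,"dz":0.05,"hand":1},{"wx":0,"wy":0,"wz":0,"dx":0,"dy":0,"dz":0.08,"hand":1},{"wx":0,"wy":0,"wz":0,"dx":0,"dy":0,"dz":0.1,"hand":1},{"wx":0,"wy":0,"wz":0,"dx":0,"dy":0,"dz":0.1,"hand":1}]' 28
python3 -m jog '[{"wx":0,"wy":0,"wz":0,"dx":0,"dy":0,"dz":0.1,"hand":1},{"wx":0,"wy":0,"wz":0,"dx":0,"dy":0,"dz":0.1,"hand":1},{"wx":0,"wy":0,"wz":0,"dx":0.03,"dy":0.08,"dz":0.05,"hand":1},{"wx":0,"wy":0,"wz":0,"dx":0.03,"dy":0.1,"dz":0.02,"hand":1},{"wx":0,"wy":0,"wz":0,"dx":0.03,"dy":0.1,"dz":0,"hand":1}]' 28
python3 - <<'E'
from go import *
need([.6,.09,.28],tgt(-.205))
s=r.get_state();u=proj("side",s["tool_pos"]-[0,0,.05])[0].astype(int);v=proj("top",s["tool_pos"])[0].astype(int)
a=crop("side",u[0]-50,u[1]-50,100,100,4);b=crop("top",v[0]-50,v[1]-50,100,100,4)
cv2.imwrite("pics/j.png",np.hstack([a,b]))
E
```

```text
clock: 10.97
tool_pos: [0.4924, -0.3146, 0.2173]
eef_rot: [0.821, 0.571, -0.0, -0.002]
contact_force: [0.3, 0.1, -0.6]
opening: 0.271
finger_force: 27.7
clock: 11.38
tool_pos: [0.5163, -0.245, 0.286]
eef_rot: [0.821, 0.57, 0.001, 0.001]
contact_force: [0.5, 0.7, -0.9]
opening: 0.27
finger_force: 27.7
t 11.38 pos [ 0.5163 -0.245   0.286 ] F [ 0.5  0.7 -0.9] open 0.27 ff 27.7
shift frac [ 0.335   1.3399 -0.0242] turn frac [0.     0.001  0.0759] q [ 0.62  0.58 -0.43  1.67  0.28  0.95 -0.27]
```

View pics/j.png

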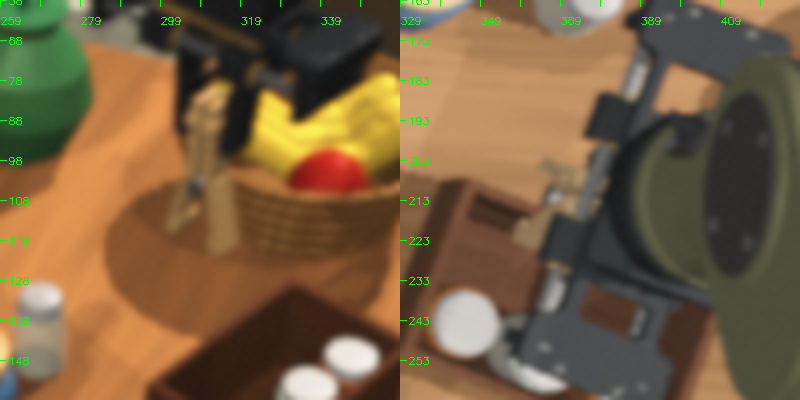

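Picture: the clip is held squeezed with its jaws gaping. In the side view the pivot is at (308,105) and the jaw tips at (302,115.5) and (314.5,120.5). Next I work out the clip's offset in the hand.

```bash
cat > off.py <<'E'
from go import *
from scipy.optimize import least_squares as LS
pos=np.array([.5163,-.245,.286]);L=Ro.from_euler("z",-.355)
def P(p,X): # clip frame local: x (across), y, z up ; p: y offset, z of pivot rel TCP, pitch about y, roll about x
    return pos+L.apply(Ro.from_euler("xy",[p[3],p[2]]).apply(np.array(X)-[0,0,.027])+[0,p[0],p[1]+.027])
obs=[("side",(0,0,0),(308.3,105)),("top",(0,0,0),(367.7,211.7)),("side",(.018,0,-.048),(302.3,115)),("side",(-.018,0,-.048),(314.5,120)),("top",(.018,0,-.048),(367,205)),("top",(-.018,0,-.048),(360,221))]
f=lambda p:np.r_[np.ravel([proj(n,P(p,X))[0]-u for n,X,u in obs]),(p[2])/.02,p[3]/.02]
print(np.round(f([0,-.031,0,0])[:-2].reshape(-1,2),1).tolist())
s=LS(f,[0,-.031,0,0],loss="soft_l1");print(s.x.round(4),np.round(f(s.x)[:-2].reshape(-1,2),1).tolist())
E
python3 off.py
```

```text
[[1.5, -2.0], [7.7, 2.0], [0.9, -0.3], [-1.4, 0.1], [5.4, 1.4], [6.6, 0.2]]
[ 0.0141 -0.0249  0.0441 -0.0072] [[-1.2, -1.5], [2.3, 0.0], [-1.1, 0.7], [-3.3, 0.8], [-0.2, 0.4], [1.2, -0.7]]
```

```bash
cat > line.py <<'E'
from edge import *
from scipy.spatial.transform import Rotation as Ro
s=r.snapshot("side");t=r.snapshot("top")
o=np.array([.6393,.0783,.0318]);m=Ro.from_euler("ZY",[-.205,-.22])
F=lambda x,y,z:o+m.apply([x,y,z])
for nm,x,z in(("front",.0025,.127),("back",-.0025,.127),("boardback",-.0105,.123)):
    for n,im in(("top",t),("side",s)):
        a,b=proj(n,F(x,.055,z))[0],proj(n,F(x,-.055,z))[0]
        for ch in range(3):
            for sg in(1,-1):
                l,e=edges(n,np.dstack([im[:,:,ch]]*3),a,b,3.5,sg);mid=(a+b)/2;nn=np.array([-(b-a)[1],(b-a)[0]])/np.linalg.norm(b-a)
                d=float((l[2:]-mid)@nn)-float((l[2:]-mid)@((b-a)/np.linalg.norm(b-a)))*0
                if e<.35: print(nm,n,"RGB"[ch],sg,"off px",round(d,2),"scatter",round(float(e),2),"slope d",round(float(np.arctan(l[1]/l[0])-np.arctan((b-a)[1]/(b-a)[0])),3))
# profile across mid in each view
for n,im in(("top",t),("side",s)):
    a,b=proj(n,F(0,.055,.127))[0],proj(n,F(0,-.055,.127))[0];tt=(b-a)/np.linalg.norm(b-a);nn=np.array([-tt[1],tt[0]])
    k=np.arange(-8,8.1,1);Q=np.array([[a+(b-a)*u+nn*v for u in np.linspace(0,1,60)] for v in k]).astype(np.float32)
    v=cv2.remap(im,Q[...,0],Q[...,1],1).mean(1).round().astype(int)
    print(n,"normal",nn.round(2));print([(int(i),*c) for i,c in zip(k,v.tolist())])
    for nm,X in(("front",(.0025,0,.127)),("back",(-.0025,0,.127)),("bfront",(-.0025,0,.123)),("bback",(-.0105,0,.123)),("cardbot",(.0025,0,0))): print(nm,round(float((proj(n,F(*X))[0]-(a+b)/2)@nn),2))
    print("px per mm x,z:",[((proj(n,F(0,0,.127)+e)[0]-proj(n,F(0,0,.127))[0])@nn).round(2) for e in([.001,0,0],[0,0,.001])])
E
python3 line.py
```

```text
front top R 1 off px 0.02 scatter 0.23 slope d 0.001
front top R -1 off px -3.48 scatter 0.05 slope d -0.003
front top G 1 off px -0.2 scatter 0.28 slope d 0.003
front top G -1 off px -3.3 scatter 0.22 slope d -0.007
front side R 1 off px 2.8 scatter 0.17 slope d -0.011
back top R 1 off px -2.03 scatter 0.23 slope d -0.003
back top R -1 off px 3.38 scatter 0.13 slope d 0.006
back top G 1 off px -2.24 scatter 0.26 slope d 0.001
back top G -1 off px 3.4 scatter 0.11 slope d 0.005
back top B -1 off px 3.43 scatter 0.1 slope d 0.008
back side R 1 off px 0.85 scatter 0.15 slope d -0.01
back side R -1 off px 3.43 scatter 0.1 slope d -0.002
back side G -1 off px 3.45 scatter 0.06 slope d -0.001
back side B -1 off px 3.45 scatter 0.06 slope d -0.001
boardback top R 1 off px -3.3 scatter 0.21 slope d -0.0
boardback top R -1 off px 0.23 scatter 0.21 slope d 0.004
boardback top G -1 off px 0.28 scatter 0.2 slope d 0.004
boardback top B -1 off px 0.28 scatter 0.19 slope d 0.004
boardback side R 1 off px -2.75 scatter 0.13 slope d 0.003
boardback side R -1 off px -0.15 scatter 0.15 slope d 0.006

[... 483 characters left out ...]
 111), (3, 182, 155, 115), (4, 174, 146, 108), (5, 158, 127, 90), (6, 154, 119, 83), (7, 156, 120, 84), (8, 157, 122, 85)]
front -1.04
back 1.04
bfront 0.82
bback 4.15
cardbot -7.17
px per mm x,z: [np.float64(-0.41), np.float64(-0.04)]
side normal [0.69 0.72]
[(-8, 186, 119, 66), (-7, 186, 120, 66), (-6, 187, 120, 66), (-5, 186, 120, 66), (-4, 186, 120, 66), (-3, 185, 120, 67), (-2, 183, 122, 70), (-1, 176, 122, 72), (0, 163, 117, 71), (1, 156, 115, 71), (2, 165, 126, 78), (3, 170, 130, 81), (4, 153, 117, 72), (5, 126, 96, 60), (6, 111, 84, 53), (7, 109, 83, 52), (8, 112, 84, 53)]
front -0.96
back 0.96
bfront 1.47
bback 4.54
cardbot 13.99
px per mm x,z: [np.float64(-0.34), np.float64(-0.21)]
```

The model's top edges match both pictures to within 0.3 px (about 1 mm). Next I move to a hover above the card, tilted with it.

```bash
cat > hov.py <<'E'
from go import *
o=np.array([.6393,.0783,.0318]);m=Ro.from_euler("ZY",[-.205,-.22])
T=lambda z,x=-.004,y=0:o+m.apply([x,y,z])
G=tgt(-.205,0,-.22)
E
python3 -c "
from hov import *
print(T(.19),T(.26),G.as_matrix()[:,2])
need(T(.26),G)"
```

```text
[0.59488273 0.08753528 0.2163476 ] [0.57992652 0.09064498 0.28466042] [ 0.21366011 -0.04442438 -0.97589745]
t 11.58 pos [ 0.5154 -0.2445  0.2843] F [ 0.  -0.8 -0.3] open 0.273 ff 27.7
shift frac [0.258  1.3405 0.0014] turn frac [-0.0306 -0.1066  0.0736] q [ 0.62  0.59 -0.43  1.67  0.29  0.95 -0.27]
```

```bash

python3 -m jog '[{"wx":-0.0026,"wy":-0.0089,"wz":0.0061,"dx":0.0215,"dy":0.08,"dz":0.01,"hand":1},{"wx":-0.0026,"wy":-0.0089,"wz":0.0061,"dx":0.0215,"dy":0.11,"dz":0.01,"hand":1},{"wx":-0.0026,"wy":-0.0089,"wz":0.0061,"dx":0.0215,"dy":0.11,"dz":0.01,"hand":1},{"wx":-0.0026,"wy":-0.0089,"wz":0.0061,"dx":0.0215,"dy":0.11,"dz":0,"hand":1},{"wx":-0.0026,"wy":-0.0089,"wz":0.0061,"dx":0.0215,"dy":0.11,"dz":0,"hand":1}]' 28 | egrep 'pos|clock'
python3 -m jog '[{"wx":-0.0026,"wy":-0.0089,"wz":0.0061,"dx":0.0215,"dy":0.11,"dz":0,"hand":1},{"wx":-0.0026,"wy":-0.0089,"wz":0.0061,"dx":0.0215,"dy":0.11,"dz":0,"hand":1},{"wx":-0.0026,"wy":-0.0089,"wz":0.0061,"dx":0.0215,"dy":0.11,"dz":0,"hand":1},{"wx":-0.0026,"wy":-0.0089,"wz":0.0061,"dx":0.0215,"dy":0.11,"dz":0,"hand":1},{"wx":-0.0026,"wy":-0.0089,"wz":0.0061,"dx":0.0215,"dy":0.11,"dz":0,"hand":1}]' 28 | egrep 'pos|clock'
python3 -m jog '[{"wx":-0.0026,"wy":-0.0089,"wz":0.0061,"dx":0.0215,"dy":0.11,"dz":0,"hand":1},{"wx":-0.0026,"wy":-0.0089,"wz":0.0061,"dx":0.0215,"dy":0.11,"dz":0,"hand":1},{"wx":0,"wy":0,"wz":0,"dx":0,"dy":0.04,"dz":-0.02,"hand":1},{"wx":0,"wy":0,"wz":0,"dx":0,"dy":0,"dz":0,"hand":1},{"wx":0,"wy":0,"wz":0,"dx":0,"dy":0,"dz":0,"hand":1}]' 28
python3 -c "
from hov import *
need(T(.26),G)"
```

```text
clock: 12.0
tool_pos: [0.5422, -0.1159, 0.2916]
clock: 12.42
tool_pos: [0.5694, 0.0216, 0.2915]
clock: 12.83
tool_pos: [0.58, 0.0858, 0.2862]
eef_rot: [0.772, 0.626, 0.068, 0.086]
contact_force: [0.4, -0.5, 0.3]
opening: 0.273
finger_force: 27.7
t 12.83 pos [0.58   0.0858 0.2862] F [ 0.4 -0.5  0.3] open 0.273 ff 27.7
shift frac [-0.0001  0.0195 -0.0062] turn frac [ 0.0012 -0.0001  0.0019] q [-0.05  0.51 -0.36  1.82  0.47  0.7  -0.9 ]
```

```bash

python3 -m jog '[{"wx":0.0012,"wy":0,"wz":0.0019,"dx":0,"dy":0.0195,"dz":-0.006,"hand":1},{"wx":0,"wy":0,"wz":0,"dx":0,"dy":0,"dz":0,"hand":1},{"wx":0,"wy":0,"wz":0,"dx":0,"dy":0,"dz":0,"hand":1}]' 28 | egrep 'pos|clock'
python3 - <<'E'
from hov import *
need(T(.26),G)
s=r.get_state();A=Ro.from_quat(s["eef_rot"]).as_matrix();p0=s["tool_pos"]
W=lambda x,y,z:p0+A@[y,x,-z-(-.031)*0+0] if 0 else p0+A[:,1]*x+A[:,0]*y-A[:,2]*(z-.031)  # clip coords rel pivot: tool y=x, tool x=y, up=-tool z
si=r.snapshot("side");ti=r.snapshot("top")
def ov(n,im,k,w,h):
    c=proj(n,W(0,0,-.03))[0].astype(int);x0,y0=c[0]-w//2,c[1]-h//2
    o=crop(n,x0,y0,w,h,k,im)
    def ln(a,b,col):
        q=((proj(n,np.array([a,b]))-[x0,y0]+.5)*k).astype(int);cv2.line(o,tuple(map(int,q[0])),tuple(map(int,q[1])),col,1)
    ln(W(0,-.011,0),W(0,.011,0),(255,255,0))
    for sg in(1,-1): ln(W(sg*.0155,-.011,-.048),W(sg*.0155,.011,-.048),(0,255,255)); ln(W(sg*.0155,0,-.048),W(sg*.0075,0,-.01),(0,255,255))
    ln(T(.127,0,-.09),T(.127,0,.09),(0,0,255)); ln(T(.127,-.01,0),T(.127,.01,0),(0,0,255))
    return o
cv2.imwrite("pics/k.png",np.hstack([ov("side",si,5,80,100),ov("top",ti,5,80,100)]))
for n in("side","top"): print(n,proj(n,W(0,0,0)),[ (round(d["p"],2),np.round(d["bbox"],1).tolist()) for d in r.search_frame(n,"clip")][:3])
E
```

```text
clock: 13.08
tool_pos: [0.5803, 0.0907, 0.2853]
t 13.08 pos [0.5803 0.0907 0.2853] F [ 0.4  0.5 -0.7] open 0.27 ff 27.7
shift frac [-0.0016 -0.0003 -0.0025] turn frac [-0.0007  0.0006  0.0006] q [-0.06  0.52 -0.36  1.82  0.47  0.69 -0.91]
side [[231.70174822 174.43528412]] [(0.73, [376.5, 148.2, 399.6, 178.5]), (0.56, [219.8, 152.1, 239.8, 196.5])]
top [[220.68963123 176.1206124 ]] [(0.76, [371.0, 301.1, 392.6, 324.5])]
```

View pics/k.png

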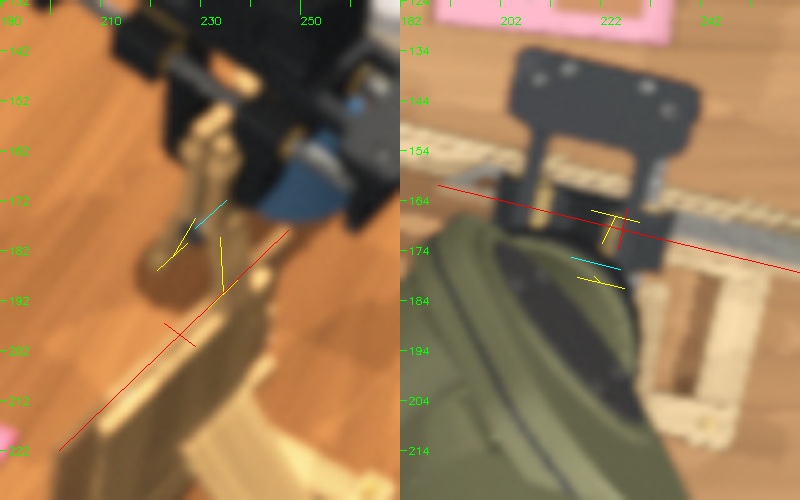

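```bash
python3 - <<'E'
from hov import *
s=r.get_state();A=Ro.from_quat(s["eef_rot"]).as_matrix();p0=s["tool_pos"]
W=lambda x,y,z:p0+A[:,1]*x+A[:,0]*y-A[:,2]*(z-.031)
r.snapshot("side")
M=[d for d in r.masks_of("side","clip") if abs(d["bbox"][0]-220)<12]
for d in M:
    reg=d["region"];print(d["p"],d["bbox"])
    for v in range(150,200,4):
        u=np.where(reg[v])[0]; print(v,[ (int(g[0]),int(g[-1])) for g in np.split(u,np.where(np.diff(u)>1)[0]+1)] if len(u) else "",end=" ")
    print()
for y in(0,.006,.012):
    print(y,[(nm,proj("side",W(x,y+e,z))[0].round(1).tolist()) for nm,x,e,z in(("Ltip out+y",.0225,.011,-.05),("Rtip out+y",-.0225,.011,-.05),("Rtip in +y",-.0155,.011,-.05),("Rtip out-y",-.0225,-.011,-.05),("htip L",.014,.0,.06),("htip R",-.014,0,.06))])
E
```

```text
0.67 [222.9, 154.4, 243.0, 198.1]
150  154 [(232, 235)] 158 [(229, 235)] 162 [(227, 236)] 166 [(227, 236)] 170 [(227, 234)] 174 [(225, 236)] 178 [(223, 239)] 182 [(220, 225), (232, 239)] 186 [(233, 240)] 190 [(232, 240)] 194 [(232, 237)] 198  
0 [('Ltip out+y', [218.5, 184.7]), ('Rtip out+y', [233.3, 195.6]), ('Rtip in +y', [231.0, 193.9]), ('Rtip out-y', [239.1, 190.1]), ('htip L', [230.1, 154.2]), ('htip R', [240.2, 161.4])]
0.006 [('Ltip out+y', [216.9, 186.2]), ('Rtip out+y', [231.7, 197.2]), ('Rtip in +y', [229.4, 195.5]), ('Rtip out-y', [237.5, 191.6]), ('htip L', [228.3, 155.7]), ('htip R', [238.5, 162.9])]
0.012 [('Ltip out+y', [215.3, 187.7]), ('Rtip out+y', [230.1, 198.7]), ('Rtip in +y', [227.8, 197.0]), ('Rtip out-y', [236.0, 193.1]), ('htip L', [226.5, 157.2]), ('htip R', [236.8, 164.5])]
```

Picture: the overlay matches the held clip to within about 2 px. The right jaw spans 232–240 at row 190, against 231–239 predicted, so the clip is centred in y. Both jaws straddle the card-plane line. Next I lower it along the card's slope.

```bash

python3 -m jog '[{"wx":0,"wy":0,"wz":0,"dx":0.012,"dy":-0.003,"dz":-0.045,"hand":1},{"wx":0,"wy":0,"wz":0,"dx":0.011,"dy":-0.002,"dz":-0.045,"hand":1},{"wx":0,"wy":0,"wz":0,"dx":0.011,"dy":-0.002,"dz":-0.045,"hand":1},{"wx":0,"wy":0,"wz":0,"dx":0.01,"dy":-0.002,"dz":-0.045,"hand":1},{"wx":0,"wy":0,"wz":0,"dx":0,"dy":0,"dz":0,"hand":1}]' 28 | egrep 'pos|clock|force'
python3 -c "
from hov import *
need(T(.19,-.003),G)"
```

```text
clock: 13.8
tool_pos: [0.59, 0.0893, 0.2369]
contact_force: [0.2, 0.3, 0.0]
finger_force: 27.7
t 13.8 pos [0.59   0.0893 0.2369] F [0.2 0.3 0. ] open 0.273 ff 27.7
shift frac [ 0.0233 -0.0077 -0.0813] turn frac [-0.0001 -0.0018 -0.0005] q [-0.09  0.59 -0.32  1.85  0.52  0.6  -0.96]
```

```bash

python3 -m jog '[{"wx":0,"wy":-0.0018,"wz":0,"dx":0.008,"dy":-0.003,"dz":-0.03,"hand":1},{"wx":0,"wy":0,"wz":0,"dx":0.008,"dy":-0.002,"dz":-0.027,"hand":1},{"wx":0,"wy":0,"wz":0,"dx":0.007,"dy":-0.002,"dz":-0.024,"hand":1},{"wx":0,"wy":0,"wz":0,"dx":0,"dy":0,"dz":0,"hand":1},{"wx":0,"wy":0,"wz":0,"dx":0,"dy":0,"dz":0,"hand":1}]' 28 | egrep 'pos|clock|force'
python3 - <<'E'
from hov import *
need(T(.19,-.003),G)
s=r.get_state();A=Ro.from_quat(s["eef_rot"]).as_matrix();p0=s["tool_pos"]
W=lambda x,y,z:p0+A[:,1]*x+A[:,0]*y-A[:,2]*(z-.031)
im=r.snapshot("side");k,x0,y0=7,190,150;o=crop("side",x0,y0,100,80,k,im)
def ln(a,b,col):
    q=((proj("side",np.array([a,b]))-[x0,y0]+.5)*k).astype(int);cv2.line(o,tuple(map(int,q[0])),tuple(map(int,q[1])),col,1)
for sg in(1,-1): ln(W(sg*.0155,-.011,-.05),W(sg*.0155,.011,-.05),(0,255,255))
ln(T(.127,.0065,-.09),T(.127,.0065,.09),(0,0,255));ln(T(.123,-.0065,-.065),T(.123,-.0065,.065),(255,0,255));ln(T(.127,-.01,0),T(.127,.01,0),(0,0,255))
cv2.imwrite("pics/l.png",o)
E
```

```text
clock: 14.22
tool_pos: [0.5969, 0.0882, 0.2198]
contact_force: [-0.3, -0.1, -0.4]
finger_force: 27.7
t 14.22 pos [0.5969 0.0882 0.2198] F [-0.3 -0.1 -0.4] open 0.273 ff 27.7
shift frac [-0.0043 -0.0036 -0.0128] turn frac [-0.0009  0.0023 -0.0006] q [-0.1   0.62 -0.29  1.86  0.55  0.55 -0.98]
```

View pics/l.png

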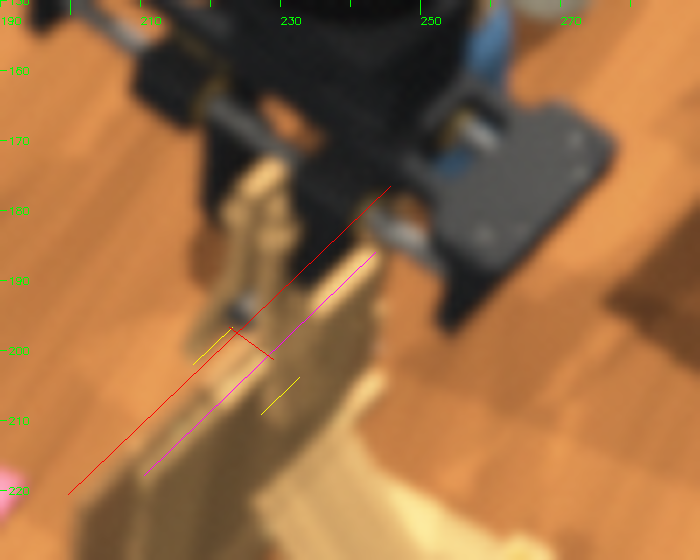

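Picture: the rear jaw hangs visibly behind the backboard (tip at crop (277,428), i.e. about (230,211)). The front jaw goes down in front of the card at (218,200), and no contact force shows. I lower it the last 3 mm and hold.

```bash

python3 -m jog '[{"wx":0,"wy":0.001,"wz":0,"dx":-0.002,"dy":-0.003,"dz":-0.01,"hand":1},{"wx":0,"wy":0,"wz":0,"dx":0,"dy":0,"dz":0,"hand":1},{"wx":0,"wy":0,"wz":0,"dx":0,"dy":0,"dz":0,"hand":1},{"wx":0,"wy":0,"wz":0,"dx":0,"dy":0,"dz":0,"hand":1},{"wx":0,"wy":0,"wz":0,"dx":0,"dy":0,"dz":0,"hand":1}]' 28 | egrep 'pos|clock|force'
python3 - <<'E'
from hov import *
need(T(.19,-.003),G)
im=r.snapshot("side")
for q in("clip","card"):
    for d in r.masks_of("side",q):
        if abs(d["bbox"][0]-215)<25: print(q,round(d["p"],2),np.round(d["bbox"],1))
s=r.get_state();A=Ro.from_quat(s["eef_rot"]).as_matrix();p0=s["tool_pos"]
W=lambda x,y,z:p0+A[:,1]*x+A[:,0]*y-A[:,2]*(z-.031)
print([proj("side",W(-.0225,y,-.05))[0].round(1) for y in(.011,-.011)])
for t in(.0155,-.0155): print("tip inside in card frame",m.inv().apply(W(t,0,-.048)-o).round(4))
E
```

```text
clock: 14.68
tool_pos: [0.5965, 0.0876, 0.2177]
contact_force: [0.2, -0.4, -0.7]
finger_force: 27.7
t 14.68 pos [0.5965 0.0876 0.2177] F [ 0.2 -0.4 -0.7] open 0.271 ff 27.7
shift frac [-0.0027 -0.0011 -0.0047] turn frac [-0.0011  0.0017 -0.0006] q [-0.1   0.62 -0.29  1.87  0.55  0.55 -0.98]
clip 0.88 [216.  174.7 235.4 209.6]
card 0.65 [197.2 201.  223.  245.9]
[array([229.3, 210.9]), array([234.8, 205.4])]
tip inside in card frame [0.0135 0.0006 0.112 ]
tip inside in card frame [-0.0175  0.0006  0.1119]
```

```bash

python3 -m jog '[{"wx":0,"wy":0,"wz":0,"dx":-0.005,"dy":0,"dz":-0.003,"hand":1},{"wx":0,"wy":0,"wz":0,"dx":0,"dy":0,"dz":0,"hand":1},{"wx":0,"wy":0,"wz":0,"dx":0,"dy":0,"dz":0,"hand":1},{"wx":0,"wy":0,"wz":0,"dx":0,"dy":0,"dz":0,"hand":1}]' 28
python3 -c "
from plant import r
print(r.finish_job())"
```

```text
clock: 15.17
tool_pos: [0.5952, 0.0876, 0.2168]
eef_rot: [0.771, 0.627, 0.071, 0.085]
contact_force: [0.0, -0.8, -0.5]
opening: 0.271
finger_force: 27.7
the job is handed in; nothing more can be done
None
```

I handed the job in at 15.2 s: the card is pushed home against the end stop, and the wooden clip is held squeezed open astride the middle of its top edge, about 16 mm down by my pose fit, with no contact force showing; no verdict came back.

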